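# Feed three walnuts and hold the nut cracker's dial at the third click

## Robot

A 6-joint arm with a two-finger parallel gripper is mounted at the origin on the work surface. World frame = base frame: x ahead of the robot, y to its left, z up, the work surface at z = 0. Lengths are in m, angles in rad, forces in N, time in s.
With the tool pointing down it reaches from about 0.325 to 0.75 m from the base axis. Payload 7.6 kg.
Tool frame: the origin (TCP) lies midway between the tips of the shut fingers; the grasp point (between the pads) lies 19 mm behind it; z points along the fingers, y is the line along which they close (so a half turn about z gives the same grasp; the last joint's range is limited). The gripper opens to 85 mm and grips with 20 to 120 N. Pads are 22 mm wide; open, the fingers measure 114 mm over their backs; the gripper's body (76 mm by 85 mm) begins 54 mm behind the grasp point. The pads swing forward as they close: fully open they stand 13 mm farther back than shut.
Start: joints at [-1.229, 0.052, 1.401, -0, 1.689, -0.07], TCP at [0.21, -0.481, 0.231] pointing down, gripper open.
Joint ranges: [-2.9, 2.9], [-0.91, 2.17], [0.12, 2.37], [-1.06, 4.2], [0.26, 2.73], [-2.93, 2.93]. Speed limits (rad/s): [2.57, 2.57, 3.01, 3.14, 3.14, 3.14].

## Interface

Orientations are given as a rotation vector (axis times angle).
In Python, from workcell import readout, grab_frame, finish_job gives the robot as it stands.
- The arm moves only by the shell command python3 -m creep 'ROWS' [FORCE]. ROWS is JSON, a list of rows, each a list of 3 entries, a list of its own where there are three numbers: the shift along the tool's x, y, z in cm, then the turn, a rotation vector about the tool's x, y, z in rad, then the opening, from 0 (shut) to 1 (fully open). A call has 1 to 20 rows; each row shifts and turns the commanded pose from where the row before left it, along the tool's axes as they then stand; what a row does not reach is not made up. A row lasts 1/10 s, in which the tool goes at most 50 mm and 8.59 degrees, less where a joint would pass 70% of its speed; a pose out of reach is approached as far as the arm can. A call with a gripper value outside its range is refused whole. The fingers move at their own pace and stop on an object; FORCE is the grip in N (left out, the last holds). Time passes only in rows, so rows that do not move let the fingers close. It gives the time, the measured TCP pose, the force, the opening and the grip force at its end, in the units of the state.
- readout.observe(): the state, without advancing time (a new reading comes with each control period).
- grab_frame(name): name is "scene" or "top"; returns a dict with "img" (400x640x3 uint8, blue, green, red), "fx", "fy", "cx", "cy" (pixels), "k1" (the pictures are not rectified: a ray, as slopes to the right and down, at radius r is drawn at 1 + k1 r^2 times it, then the intrinsics apply), "R" (3x3) and "t" (3): a world point X has camera coordinates R X + t. Camera axes: x right, y down, z forward; pixel columns grow to the right and rows downward; lengths in m; the calibration is good to about 2 mm. A picture is of the moment at which its call begins. There is no depth.
- finish_job(): hands the job in; it is judged then, once.
The state is a dict: "clock": time; "joint_pos": joint angles; "joint_vel": joint speeds; "tau": joint torques, N m; "ee_pos": TCP position; "tool_rot": TCP orientation; "contact_force": force on the tool from outside, world axes, zero at the start; "torque": the same for the moment, N m; "gripper_width": opening from 0.0 (shut) to 1.0 (fully open); "gripper_force": force on a finger pad.
Only numpy, scipy, OpenCV 4.12 (cv2) and the standard library are available. Lean on these libraries where they do the work, as an engineer would, in place of code of your own. Each camera call takes 0.05 s, during which the arm holds its last target. There are 200 camera calls.

## Task

Put exactly three of the walnuts from the marble board into the copper hopper of the nut cracker, leaving the other two in their wells and everything else on the counter where it is. Only then press the red paddle of the dial down with the fingertips, past the first two clicks to the third and last, and keep it pressed there against its spring for at least a second: the program finishes while the fingers are still holding the paddle down.

Things in the scene. Friction and masses are not known exactly. Their poses are not given: they have to be found in the camera images.
- cracker: Electric nut cracker, fixed to the counter: cream box 150 (x) x 210 (y) x 110 mm high; origin at the centre of its underside, its front (dial) face looks to its own -x. On its top a copper hopper, on its front a black dial with a red paddle that sticks out past the -y side
- hopper_floor (a point): Centre of the inner floor of the copper hopper, 115 mm above the counter (cracker frame x 0, y +45 mm). The hopper is an open round bowl: inner radius 41 mm at the floor, 58 mm at the rim, which is 55 mm above this point. Lower a walnut into it and let go; three lie in it loosely
- hopper_mid (a point): Middle of the space inside the hopper, 28 mm above its floor, on its axis
- paddle (a point): Centre of the red paddle's upper face (30 x 26 mm, 8 thick); moves with the dial. Dial axis: along cracker x, at y -45, height 72 mm; the pad is 70 mm from it towards cracker -y, 22 mm in front of the front face. At rest it is 0.47 rad above level (face 107 mm above the counter), at click three 0.43 below (46 mm). Free beneath; press straight down, it shifts under 10 mm sideways
- dial (a joint): Turn of the dial, rad: 0 at rest (paddle up), growing as the paddle is pressed down. Clicks at about 0.30, 0.60 and 0.90 (third and last, stop at 0.96). A spring returns it to 0 from everywhere as soon as it is let go: about 5 to 13 N at the paddle, dipping into each click and rising sharply after it; the end stop is hard
- board: White marble nut board, fixed, 140 (x) x 220 (y) x 18 mm, with six shallow round wells 20 mm wide in two rows of three, 70 mm apart (centres at x -35 and +35, y -70, 0, +70 mm); origin at the centre of its underside. Five wells hold a walnut each; the one at x +35, y +70 is empty
- mug: Blue mug, bystander, 80 mm wide, 90 mm high; origin under its centre
- spoon: Steel spoon with a wooden handle lying on the counter, about 200 mm long, bystander
- shell_bowl: Empty terracotta bowl for shells, 120 mm wide, 50 mm high, bystander; origin under its centre
- spice: Amber spice jar with copper lid, 48 mm wide, 90 mm high, bystander; origin under its centre
- nut0: A walnut: brown ball 36 mm across, 14 g; origin at its centre, at the start about 33 mm above the counter (15 mm above the board's top). All five are alike
- nut1: A walnut: brown ball 36 mm across, 14 g; origin at its centre, at the start about 33 mm above the counter (15 mm above the board's top). All five are alike
- nut2: A walnut: brown ball 36 mm across, 14 g; origin at its centre, at the start about 33 mm above the counter (15 mm above the board's top). All five are alike
- nut3: A walnut: brown ball 36 mm across, 14 g; origin at its centre, at the start about 33 mm above the counter (15 mm above the board's top). All five are alike
- nut4: A walnut: brown ball 36 mm across, 14 g; origin at its centre, at the start about 33 mm above the counter (15 mm above the board's top). All five are alike
Not all that is in view belongs to the job. What is shaped like the nut3 but pink is not meant. Leave any turquoise look-alike of the nut1 alone.

How it is judged:
On the way, in this order (a step that is already met when the one before it is completed fails the run):
1. exactly three walnuts are in the hopper, the other two still in their wells, the dial at rest (((distance between each of nut0, nut1, nut2 and hopper_mid below 0.045 m and distance of each of nut3, nut4 from where it was at the start of the episode below 0.015 m) or (distance between each of nut0, nut1, nut3 and hopper_mid below 0.045 m and distance of each of nut2, nut4 from where it was at the start of the episode below 0.015 m) or (distance between each of nut0, nut1, nut4 and hopper_mid below 0.045 m and distance of each of nut2, nut3 from where it was at the start of the episode below 0.015 m) or (distance between each of nut0, nut2, nut3 and hopper_mid below 0.045 m and distance of each of nut1, nut4 from where it was at the start of the episode below 0.015 m) or (distance between each of nut0, nut2, nut4 and hopper_mid below 0.045 m and distance of each of nut1, nut3 from where it was at the start of the episode below 0.015 m) or (distance between each of nut0, nut3, nut4 and hopper_mid below 0.045 m and distance of each of nut1, nut2 from where it was at the start of the episode below 0.015 m) or (distance of each of nut0, nut4 from where it was at the start of the episode below 0.015 m and distance between each of nut1, nut2, nut3 and hopper_mid below 0.045 m) or (distance of each of nut0, nut3 from where it was at the start of the episode below 0.015 m and distance between each of nut1, nut2, nut4 and hopper_mid below 0.045 m) or (distance of each of nut0, nut2 from where it was at the start of the episode below 0.015 m and distance between each of nut1, nut3, nut4 and hopper_mid below 0.045 m) or (distance of each of nut0, nut1 from where it was at the start of the episode below 0.015 m and distance between each of nut2, nut3, nut4 and hopper_mid below 0.045 m)) and value of joint dial below 0.15 rad), for 0.2 s.
2. the fingers hold the paddle down at the third click (value of joint dial above 0.8 rad and contact force between the fingers and dial above 2 N), for 0.8 s.
At the end, for the whole second after the job is handed in: Exactly three walnuts lie in the hopper (centres within 45 mm of the middle of its inside), the other two within 15 mm of where they started, the dial is held still beyond 0.80 rad (third click at 0.90) and the fingers press on it with more than 2 N (all of step 2 and ((distance between each of nut0, nut1, nut2 and hopper_mid below 0.045 m and distance of each of nut3, nut4 from where it was at the start of the episode below 0.015 m) or (distance between each of nut0, nut1, nut3 and hopper_mid below 0.045 m and distance of each of nut2, nut4 from where it was at the start of the episode below 0.015 m) or (distance between each of nut0, nut1, nut4 and hopper_mid below 0.045 m and distance of each of nut2, nut3 from where it was at the start of the episode below 0.015 m) or (distance between each of nut0, nut2, nut3 and hopper_mid below 0.045 m and distance of each of nut1, nut4 from where it was at the start of the episode below 0.015 m) or (distance between each of nut0, nut2, nut4 and hopper_mid below 0.045 m and distance of each of nut1, nut3 from where it was at the start of the episode below 0.015 m) or (distance between each of nut0, nut3, nut4 and hopper_mid below 0.045 m and distance of each of nut1, nut2 from where it was at the start of the episode below 0.015 m) or (distance of each of nut0, nut4 from where it was at the start of the episode below 0.015 m and distance between each of nut1, nut2, nut3 and hopper_mid below 0.045 m) or (distance of each of nut0, nut3 from where it was at the start of the episode below 0.015 m and distance between each of nut1, nut2, nut4 and hopper_mid below 0.045 m) or (distance of each of nut0, nut2 from where it was at the start of the episode below 0.015 m and distance between each of nut1, nut3, nut4 and hopper_mid below 0.045 m) or (distance of each of nut0, nut1 from where it was at the start of the episode below 0.015 m and distance between each of nut2, nut3, nut4 and hopper_mid below 0.045 m)) and velocity of joint dial between -0.1 and 0.1 rad/s); the arm keeps its last pose, push and grip.
It fails at once if the dial is pressed (beyond 0.2 rad) while other than three walnuts are in the hopper (value of joint dial above 0.2 rad and not ((distance between each of nut0, nut1, nut2 and hopper_mid below 0.045 m and distance of each of nut3, nut4 from where it was at the start of the episode below 0.015 m) or (distance between each of nut0, nut1, nut3 and hopper_mid below 0.045 m and distance of each of nut2, nut4 from where it was at the start of the episode below 0.015 m) or (distance between each of nut0, nut1, nut4 and hopper_mid below 0.045 m and distance of each of nut2, nut3 from where it was at the start of the episode below 0.015 m) or (distance between each of nut0, nut2, nut3 and hopper_mid below 0.045 m and distance of each of nut1, nut4 from where it was at the start of the episode below 0.015 m) or (distance between each of nut0, nut2, nut4 and hopper_mid below 0.045 m and distance of each of nut1, nut3 from where it was at the start of the episode below 0.015 m) or (distance between each of nut0, nut3, nut4 and hopper_mid below 0.045 m and distance of each of nut1, nut2 from where it was at the start of the episode below 0.015 m) or (distance of each of nut0, nut4 from where it was at the start of the episode below 0.015 m and distance between each of nut1, nut2, nut3 and hopper_mid below 0.045 m) or (distance of each of nut0, nut3 from where it was at the start of the episode below 0.015 m and distance between each of nut1, nut2, nut4 and hopper_mid below 0.045 m) or (distance of each of nut0, nut2 from where it was at the start of the episode below 0.015 m and distance between each of nut1, nut3, nut4 and hopper_mid below 0.045 m) or (distance of each of nut0, nut1 from where it was at the start of the episode below 0.015 m and distance between each of nut2, nut3, nut4 and hopper_mid below 0.045 m))).
It fails at once if another thing on the counter is shifted by more than 30 mm (distance of any of mug, spoon, shell_bowl, spice from where it was at the start of the episode above 0.03 m).
It also fails if it takes over 69 s, if anything falls off the work surface, if the arm or the gripper's body presses on something with over 40 N, if the wrist force passes 120 N, or if a joint passes its speed limit or range.

## Working session

There is one attempt and no reset: what is moved stays moved. The work goes in short steps, Python scripts to look and compute and a shell command to move; the robot and the scene stay as the last step left them, time stands still between calls to the robot, and variables do not carry over. Pictures are saved under pics/ and viewed, at most 10 in all, crops included, and the job is handed in when it is done.

```bash
mkdir -p pics; ls
python3 - <<'E'
from workcell import readout, grab_frame
import cv2,pickle
for n in("scene","top"):
    f=grab_frame(n); cv2.imwrite(f"pics/{n}0.png",f["img"]); pickle.dump(f,open(f"{n}0.pkl","wb"))
    print(n,f["fx"],f["cx"],f["cy"],f["k1"],f["R"],f["t"])
print(readout.observe())
E
```

```text
pics
scene 461.7903917377735 316.00159459335055 199.45359491777444 0.03574769880140786 [[ 0.80583049  0.5921327   0.0040104 ]
 [ 0.47386795 -0.64079372 -0.60401372]
 [-0.35508644  0.48863307 -0.79696383]] [-0.53114692 -0.16238861  1.51643815]
top 464.07294421098146 324.9268745401568 198.03131282474718 0.028110150471192228 [[ 0.02141401 -0.99974102  0.00770302]
 [-0.99574783 -0.0220177  -0.08945099]
 [ 0.08959743 -0.00575476 -0.99596144]] [0.03955148 0.62384348 1.57612414]
{'clock': 0.1, 'joint_pos': array([-1.22930827e+00,  5.27377020e-02,  1.40158214e+00, -6.64238146e-06,
        1.68857741e+00, -7.03044764e-02]), 'joint_vel': array([ 2.81434596e-05, -1.98680337e-03, -2.45273014e-03,  1.45748533e-03,
        1.13143690e-04, -5.72551480e-04]), 'tau': array([ 1.11650454e-03, -3.82583892e+01, -3.60985887e+01, -5.57704504e-05,
        4.76845074e-03,  1.97905564e-06]), 'ee_pos': array([ 0.21006599, -0.48086917,  0.23059625]), 'tool_rot': array([-3.07397216e+00, -6.42016298e-01,  2.87161634e-04]), 'contact_force': array([-1.58032494, -0.20620382, -0.24019766]), 'torque': array([ 0.0055242 ,  0.01160905, -0.03141878]), 'gripper_force': 0.0, 'gripper_width': 1.0029388023742625}
```

View pics/scene0.png

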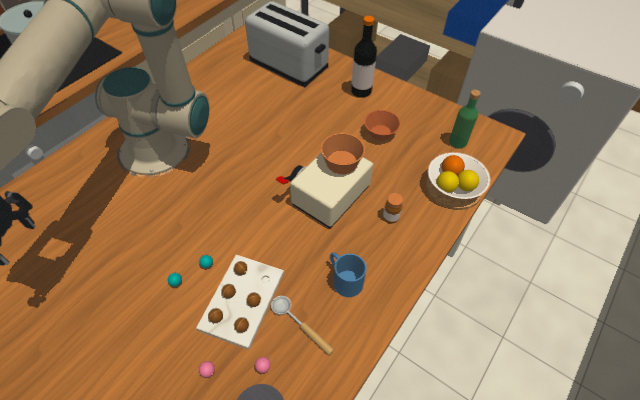

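View pics/top0.png

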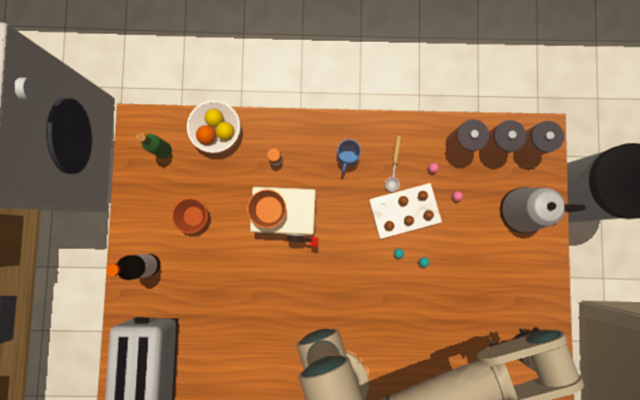

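The scene view shows the board with brown walnuts at about (240,268), (228,291), (253,299), (215,315) and (241,325). The turquoise balls at (206,261) and (175,280) and the pink balls at (206,369) and (262,365) lie off the board, so they aren't meant. The red paddle is at about (282,180), and the hopper is at (343,153). The top view shows walnuts at about (403,201), (423,196), (389,226), (409,221) and (429,215). The hopper is at (267,210) and the paddle at (314,243).

```bash
cat > h.py <<'E'
import numpy as np,cv2
from scipy.spatial.transform import Rotation as Ro
def ray(f,p):
    K=np.array([[f["fx"],0,f["cx"]],[0,f["fy"],f["cy"]],[0,0,1]])
    # cv2 model: x(1+k1 r^2)
    u=cv2.undistortPoints(np.float64([[p]]),K,np.array([f["k1"],0,0,0.]))[0,0]
    R=np.array(f["R"]);t=np.array(f["t"])
    d=R.T@np.array([u[0],u[1],1]);return -R.T@t,d
def onz(f,p,z):
    c,d=ray(f,p);return c+d*(z-c[2])/d[2]
def tri(fa,a,fb,b):
    A=[];B=[]
    for f,p in((fa,a),(fb,b)):
        c,d=ray(f,p);d=d/np.linalg.norm(d);M=np.eye(3)-np.outer(d,d);A.append(M);B.append(M@c)
    return np.linalg.lstsq(np.vstack(A),np.hstack(B),rcond=None)[0]
def blobs(img,lo,hi,box,amin=15):
    x0,y0,x1,y1=box
    m=cv2.inRange(cv2.cvtColor(img[y0:y1,x0:x1],cv2.COLOR_BGR2HSV),np.array(lo),np.array(hi))
    n,_,s,c=cv2.connectedComponentsWithStats(m)
    return [(c[i]+[x0,y0],int(s[i,4]),s[i,:4].tolist()) for i in range(1,n) if s[i,4]>=amin]
E
python3 - <<'E'
from h import *
import pickle
S=pickle.load(open("scene0.pkl","rb"));T=pickle.load(open("top0.pkl","rb"))
np.set_printoptions(precision=4,suppress=True)
nut=((0,60,20),(20,255,150))
for f,box in((S,(197,255,285,347)),(T,(372,186,440,236))):
    im=f["img"]
    for c,a,s in blobs(im,*nut,box): print("nut",c,a,s,onz(f,c,.033))
    bx=(270,170,300,190) if f is S else (300,232,325,255)
    for c,a,s in blobs(im,(0,200,120),(5,255,255),bx,8): print("red",c,a,s,onz(f,c,.107))
w=(255-60,)
for f,box,n in((S,(190,245,290,352),"S"),(T,(365,178,446,242),"T")):
    m=cv2.inRange(cv2.cvtColor(f["img"],cv2.COLOR_BGR2HSV),(0,0,150),(179,60,255));k=np.zeros_like(m);x0,y0,x1,y1=box;k[y0:y1,x0:x1]=m[y0:y1,x0:x1]
    k=max(cv2.findContours(k,0,2)[0],key=cv2.contourArea)
    r=cv2.approxPolyDP(cv2.convexHull(k),6,True)[:,0];print(n,[onz(f,p,.018)[:2].round(3).tolist() for p in r])
# cracker: cream top from top camera
f=T;m=cv2.inRange(cv2.cvtColor(f["img"],cv2.COLOR_BGR2HSV),(15,20,150),(40,130,255));k=np.zeros_like(m);k[183:240,245:320]=m[183:240,245:320]
k=max(cv2.findContours(k,0,2)[0],key=cv2.contourArea);r=cv2.boxPoints(cv2.minAreaRect(k));P=[onz(f,p,.110)[:2] for p in r]
print("cracker",cv2.minAreaRect(k),np.round(P,3).tolist(),np.mean(P,0))
for c,a,s in blobs(T["img"],(0,100,60),(16,255,255),(245,188,290,232),200): print("hop",c,a,s,onz(T,c,.15), onz(T,(s[0]+s[2]/2-.5,s[1]+s[3]/2-.5),.17))
print("mug etc", [ (n,onz(T,p,z).round(3)) for n,p,z in(("mug",(348,152),.09),("spoon",(392,185),0),("spice",(274,156),.09),("turq",(398,254),.02),("turq2",(424,262),.02))])
im=cv2.hconcat([cv2.resize(T["img"][180:275,360:470],None,fx=3.5,fy=3.5,interpolation=2),cv2.resize(T["img"][180:275,240:350],None,fx=3.5,fy=3.5,interpolation=2)])
cv2.imwrite("pics/crop1.png",im)
E
```

```text
nut [240.0148 267.8519] 135 [37, 6, 13, 14] [ 0.5354 -0.1695  0.033 ]
nut [205.5833 267.1667] 24 [2, 9, 14, 6] [ 0.4612 -0.2214  0.033 ]
nut [228.1053 290.8355] 152 [25, 29, 14, 14] [ 0.5554 -0.2365  0.033 ]
nut [253.1892 299.5811] 148 [50, 38, 14, 14] [ 0.6225 -0.2169  0.033 ]
nut [273.     310.8421] 19 [72, 49, 11, 12] [ 0.6816 -0.2105  0.033 ]
nut [215.0893 315.4702] 168 [11, 53, 15, 15] [ 0.5748 -0.3037  0.033 ]
nut [241.0368 324.7423] 163 [37, 63, 15, 15] [ 0.642  -0.2838  0.033 ]
red [281.7143 179.6786] 56 [6, 6, 13, 8] [0.4761 0.0849 0.107 ]
nut [422.0299 195.8806] 67 [46, 5, 9, 10] [ 0.6372 -0.2814  0.033 ]
nut [402.623  201.2951] 61 [26, 11, 10, 10] [ 0.617  -0.2147  0.033 ]
nut [427.7385 215.5077] 65 [51, 25, 10, 10] [ 0.5699 -0.3012  0.033 ]
nut [408.1212 220.7121] 66 [32, 30, 10, 10] [ 0.5506 -0.2339  0.033 ]
nut [388.6066 225.9508] 61 [12, 35, 10, 10] [ 0.5311 -0.1672  0.033 ]
red [313.9322 241.4915] 59 [10, 5, 8, 10] [0.4729 0.0863 0.107 ]
S [[0.493, -0.142], [0.622, -0.103], [0.685, -0.313], [0.555, -0.35]]
T [[0.681, -0.312], [0.553, -0.347], [0.493, -0.14], [0.62, -0.104]]
cracker ((282.8717041015625, 210.45095825195312), (63.63553237915039, 46.43439483642578), 2.4895529747009277) [[0.498, 0.294], [0.65, 0.293], [0.646, 0.085], [0.494, 0.088]] [0.572 0.19 ]
hop [263.7705 208.6932] 1460 [0, 0, 42, 44] [0.5735 0.2476 0.15  ] [1.1541 1.0374 0.17  ]
mug etc [('mug', array([ 0.774, -0.021,  0.09 ])), ('spoon', array([ 0.677, -0.183,  0.   ])), ('spice', array([0.755, 0.227, 0.09 ])), ('turq', array([ 0.436, -0.202,  0.02 ])), ('turq2', array([ 0.411, -0.291,  0.02 ]))]
```

View pics/crop1.png

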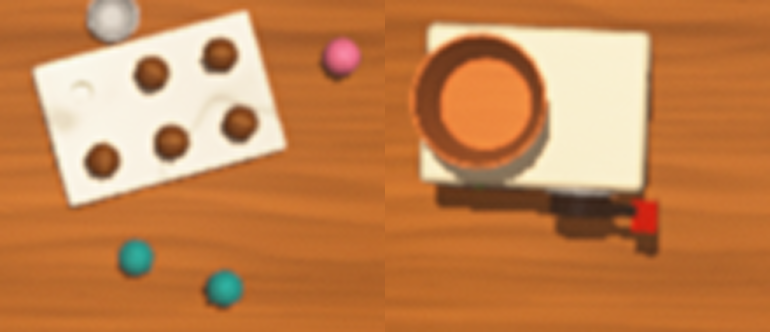

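Candidates: the brown balls on the board in the top view are at (389,226), (408,221), (428,216), (403,201) and (422,196). The pink one (crop (341,57)) and the two turquoise ones (crop (135,258) and (224,289)) are off the board. The crop confirms that only the brown ones on the board fit the description. I'll take A (389,226), C (403,201) and B (408,221) and leave the two at the far -y end. First I'll turn the fingers to the diagonal of the well grid and go above A.

```bash
python3 -m creep '[[[0,0,0],[0,0,-0.132],0.75],[[0,0,0],[0,0,-0.132],0.75],[[0,0,0],[0,0,-0.132],0.75],[[0,0,0],[0,0,-0.132],0.75],[[0,0,0],[0,0,-0.132],0.75],[[3,0.95,0],[0,0,0],0.75],[[3,0.95,0],[0,0,0],0.75],[[3,0.95,0],[0,0,0],0.75],[[3,0.95,0],[0,0,0],0.75],[[3,0.95,0],[0,0,0],0.75],[[3,0.95,0],[0,0,0],0.75],[[3,0.95,0],[0,0,0],0.75],[[3,0.95,0],[0,0,0],0.75],[[3,0.95,0],[0,0,0],0.75],[[3,0.95,0],[0,0,0],0.75],[[3,0.95,0],[0,0,0],0.75],[[3,0.95,0],[0,0,0],0.75],[[3,0.95,0],[0,0,0],0.75],[[3,0.95,0],[0,0,0],0.75],[[0,0,0],[0,0,0],0.75]]' 25
cat > go.py <<'E'
import sys; from h import *
from workcell import readout
o=readout.observe();R=Ro.from_rotvec(o["tool_rot"]).as_matrix()
d=np.array([float(a) for a in sys.argv[1:4]])-o["ee_pos"]
print("t",round(o["clock"],2),"at",o["ee_pos"].round(4),"q",o["joint_pos"].round(2),"w",round(o["gripper_width"],3),"tool cm",(R.T@d*100).round(2),"tilt",R[:,2].round(3),"yaw",R[:2,1].round(3))
E
python3 go.py .533 -.168 .02
```

```text
clock: 2.1
ee_pos: [0.5295, -0.1734, 0.2304]
tool_rot: [-2.697, -1.609, 0.0]
contact_force: [1.1, -0.0, -0.6]
gripper_width: 0.75
gripper_force: 0.0
t 2.1 at [ 0.5295 -0.1734  0.2304] q [-0.38  0.14  1.3   0.    1.69  0.11] w 0.75 tool cm [ 0.63  0.08 21.04] tilt [-0.001  0.001 -1.   ] yaw [ 0.88  -0.475]
```

```bash
python3 -m creep '[[[0.6,0.1,3],[0,0,0],0.75],[[0,0,3.5],[0,0,0],0.75],[[0,0,3.5],[0,0,0],0.75],[[0,0,3.5],[0,0,0],0.75],[[0,0,3],[0,0,0],0.75],[[0,0,2],[0,0,0],0.75],[[0,0,1.5],[0,0,0],0.75],[[0,0,1],[0,0,0],0.75],[[0,0,0],[0,0,0],0.75],[[0,0,0],[0,0,0],0.4],[[0,0,0],[0,0,0],0.3],[[0,0,0],[0,0,0],0.3],[[0,0,0],[0,0,0],0.3],[[0,0,0],[0,0,0],0.3]]' 25
python3 go.py .533 -.168 .02
```

```text
clock: 3.5
ee_pos: [0.533, -0.1718, 0.0229]
tool_rot: [2.698, 1.602, 0.004]
contact_force: [3.1, -0.6, 6.4]
gripper_width: 0.401
gripper_force: 25.1
t 3.5 at [ 0.533  -0.1718  0.0229] q [-0.38  0.32  1.53 -0.    1.29  0.12] w 0.401 tool cm [ 0.33 -0.18  0.29] tilt [ 0.004 -0.002 -1.   ] yaw [ 0.878 -0.479]
```

```bash
python3 -m creep '[[[0,0,-1],[0,0,0],0.3],[[0,0,-3],[0,0,0],0.3],[[0,0,-4],[0,0,0],0.3],[[0,0,-4],[0,0,0],0.3],[[0,0,-4],[0,0,0],0.3],[[0,0,-4],[0,0,0],0.3],[[0,0,-2],[0,0,0],0.3],[[3.15,-1.33,0],[0,0,0],0.3],[[3.15,-1.33,0],[0,0,0],0.3],[[3.15,-1.33,0],[0,0,0],0.3],[[3.15,-1.33,0],[0,0,0],0.3],[[3.15,-1.33,0],[0,0,0],0.3],[[3.15,-1.33,0],[0,0,0],0.3],[[3.15,-1.33,0],[0,0,0],0.3],[[3.15,-1.33,0],[0,0,0],0.3],[[3.15,-1.33,0],[0,0,0],0.3],[[3.15,-1.33,0],[0,0,0],0.3],[[3.15,-1.33,0],[0,0,0],0.3],[[3.15,-1.33,0],[0,0,0],0.3]]'
python3 go.py .573 .235 .148
python3 - <<'E'
from h import *
from workcell import grab_frame
a=grab_frame("scene")["img"][60:300,180:440]
cv2.imwrite("pics/s2.png",cv2.resize(a,None,fx=2.4,fy=2.4,interpolation=2))
E
```

```text
clock: 5.4
ee_pos: [0.5716, 0.2383, 0.2409]
tool_rot: [-2.701, -1.604, 0.004]
contact_force: [0.4, -0.1, -0.6]
gripper_width: 0.401
gripper_force: 25.0
t 5.4 at [0.5716 0.2383 0.2409] q [ 0.34  0.32  1.08 -0.    1.75  0.83] w 0.401 tool cm [-0.21  0.3   9.29] tilt [-0.002 -0.001 -1.   ] yaw [ 0.878 -0.478]
```

View pics/s2.png

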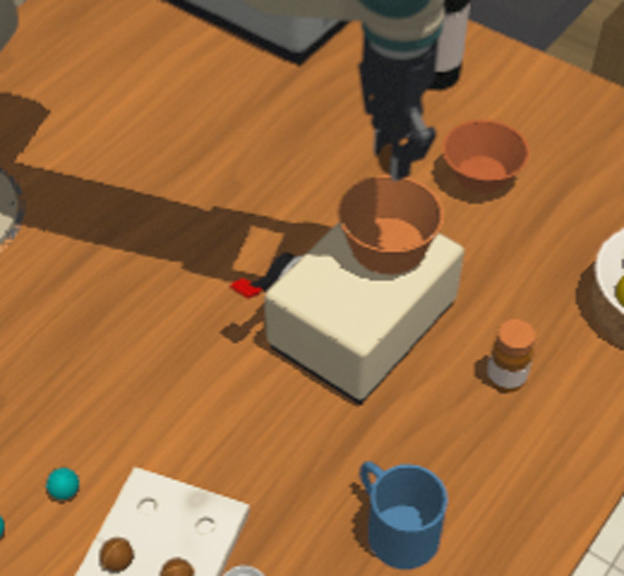

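The picture shows the walnut held at crop (392,158) above the hopper's mouth at (390,210), and its well empty. I'll lower it and release.

```bash
python3 -m creep '[[[-0.2,0.3,2],[0,0,0],0.3],[[0,0,2.5],[0,0,0],0.3],[[0,0,2.5],[0,0,0],0.3],[[0,0,1.5],[0,0,0],0.3],[[0,0,0.8],[0,0,0],0.3],[[0,0,0],[0,0,0],0.3],[[0,0,0],[0,0,0],0.62],[[0,0,0],[0,0,0],0.62],[[0,0,0],[0,0,0],0.62],[[0,0,-2],[0,0,0],0.62],[[0,0,-3],[0,0,0],0.62],[[0,0,-4],[0,0,0],0.7]]'
python3 -m creep '[[[-2.87,1.98,0],[0,0,0],0.75],[[-2.87,1.98,0],[0,0,0],0.75],[[-2.87,1.98,0],[0,0,0],0.75],[[-2.87,1.98,0],[0,0,0],0.75],[[-2.87,1.98,0],[0,0,0],0.75],[[-2.87,1.98,0],[0,0,0],0.75],[[-2.87,1.98,0],[0,0,0],0.75],[[-2.87,1.98,0],[0,0,0],0.75],[[-2.87,1.98,0],[0,0,0],0.75],[[-2.87,1.98,0],[0,0,0],0.75],[[-2.87,1.98,0],[0,0,0],0.75],[[-2.87,1.98,0],[0,0,0],0.75],[[-2.87,1.98,0],[0,0,0],0.75],[[0,0,0],[0,0,0],0.75]]'
python3 go.py .620 -.216 .024
python3 - <<'E'
from h import *
from workcell import grab_frame
a=grab_frame("scene")["img"][120:360,180:400]
cv2.imwrite("pics/s3.png",cv2.resize(a,None,fx=2.4,fy=2.4,interpolation=2))
E
```

```text
clock: 6.65
ee_pos: [0.5735, 0.2337, 0.238]
tool_rot: [-2.701, -1.604, 0.005]
contact_force: [0.3, 0.8, 0.4]
gripper_width: 0.7
gripper_force: 0.0
clock: 8.05
ee_pos: [0.6211, -0.2211, 0.2381]
tool_rot: [2.704, 1.597, -0.001]
contact_force: [-0.6, 1.1, 0.0]
gripper_width: 0.753
gripper_force: 0.0
t 8.05 at [ 0.6211 -0.2211  0.2381] q [-0.4   0.44  0.93 -0.    1.77  0.11] w 0.753 tool cm [ 0.42 -0.35 21.4 ] tilt [-0.    -0.001 -1.   ] yaw [ 0.876 -0.483]
```

View pics/s3.png

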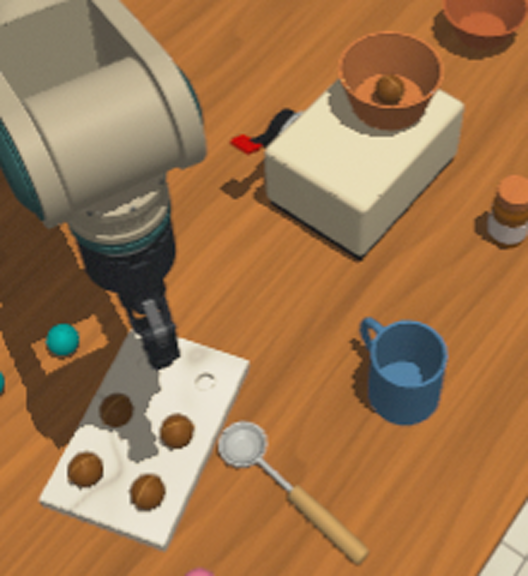

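Walnut A lies in the hopper at crop (389,89), and the other four are undisturbed in their wells. Next is C, at crop (177,431).

```bash
python3 -m creep '[[[0.4,-0.35,3],[0,0,0],0.75],[[0,0,3.5],[0,0,0],0.75],[[0,0,3.5],[0,0,0],0.75],[[0,0,3.5],[0,0,0],0.75],[[0,0,3],[0,0,0],0.75],[[0,0,2],[0,0,0],0.75],[[0,0,1.8],[0,0,0],0.75],[[0,0,1],[0,0,0],0.75],[[0,0,0],[0,0,0],0.75],[[0,0,0],[0,0,0],0.4],[[0,0,0],[0,0,0],0.3],[[0,0,0],[0,0,0],0.3],[[0,0,0],[0,0,0],0.3],[[0,0,0],[0,0,0],0.3],[[0,0,-1],[0,0,0],0.3],[[0,0,-3],[0,0,0],0.3],[[0,0,-4],[0,0,0],0.3],[[0,0,-4],[0,0,0],0.3],[[0,0,-4],[0,0,0],0.3],[[0,0,-5],[0,0,0],0.3]]' 25
python3 go.py .573 .235 .16
```

```text
clock: 10.1
ee_pos: [0.6191, -0.2111, 0.2353]
tool_rot: [-2.698, -1.602, 0.005]
contact_force: [0.4, -1.4, -0.1]
gripper_width: 0.394
gripper_force: 25.0
t 10.1 at [ 0.6191 -0.2111  0.2353] q [-0.39  0.43  0.95  0.    1.76  0.11] w 0.394 tool cm [ 36.97 -25.35   7.64] tilt [-0.005  0.002 -1.   ] yaw [ 0.878 -0.479]
```

```bash
python3 -m creep '[[[2.85,-1.95,0],[0,0,0],0.3],[[2.85,-1.95,0],[0,0,0],0.3],[[2.85,-1.95,0],[0,0,0],0.3],[[2.85,-1.95,0],[0,0,0],0.3],[[2.85,-1.95,0],[0,0,0],0.3],[[2.85,-1.95,0],[0,0,0],0.3],[[2.85,-1.95,0],[0,0,0],0.3],[[2.85,-1.95,0],[0,0,0],0.3],[[2.85,-1.95,0],[0,0,0],0.3],[[2.85,-1.95,0],[0,0,0],0.3],[[2.85,-1.95,0],[0,0,0],0.3],[[2.85,-1.95,0],[0,0,0],0.3],[[2.8,-1.95,0],[0,0,0],0.3],[[0,0,0],[0,0,0],0.3]]'
python3 go.py .573 .235 .16
python3 -m creep '[[[0,0,2],[0,0,0],0.3],[[0,0,2.5],[0,0,0],0.3],[[0,0,2],[0,0,0],0.3],[[0,0,1],[0,0,0],0.3],[[0,0,0],[0,0,0],0.3],[[0,0,0],[0,0,0],0.62],[[0,0,0],[0,0,0],0.62],[[0,0,0],[0,0,0],0.62],[[0,0,-2],[0,0,0],0.62],[[0,0,-3],[0,0,0],0.62],[[0,0,-3],[0,0,0],0.7],[[0,0,0],[0,0,0],0.75]]'
python3 go.py .553 -.235 .024
```

```text
clock: 11.5
ee_pos: [0.5732, 0.2381, 0.2348]
tool_rot: [-2.696, -1.61, 0.003]
contact_force: [0.9, -0.5, -0.7]
gripper_width: 0.4
gripper_force: 25.0
t 11.5 at [0.5732 0.2381 0.2348] q [0.33 0.33 1.08 0.   1.73 0.83] w 0.4 tool cm [-0.27  0.15  7.48] tilt [-0.002  0.    -1.   ] yaw [ 0.88  -0.474]
clock: 12.7
ee_pos: [0.5762, 0.2349, 0.2458]
tool_rot: [2.7, 1.603, 0.013]
contact_force: [-0.1, -0.7, 1.0]
gripper_width: 0.753
gripper_force: 0.0
t 12.7 at [0.5762 0.2349 0.2458] q [ 0.33  0.32  1.07 -0.    1.74  0.83] w 0.753 tool cm [-42.51  20.32  22.04] tilt [ 0.008  0.003 -1.   ] yaw [ 0.878 -0.479]
```

```bash
python3 -m creep '[[[-3.03,1.45,0],[0,0,0],0.75],[[-3.03,1.45,0],[0,0,0],0.75],[[-3.03,1.45,0],[0,0,0],0.75],[[-3.03,1.45,0],[0,0,0],0.75],[[-3.03,1.45,0],[0,0,0],0.75],[[-3.03,1.45,0],[0,0,0],0.75],[[-3.03,1.45,0],[0,0,0],0.75],[[-3.03,1.45,0],[0,0,0],0.75],[[-3.03,1.45,0],[0,0,0],0.75],[[-3.03,1.45,0],[0,0,0],0.75],[[-3.03,1.45,0],[0,0,0],0.75],[[-3.03,1.45,0],[0,0,0],0.75],[[-3.03,1.45,0],[0,0,0],0.75],[[-3.03,1.45,0],[0,0,0],0.75],[[0,0,0],[0,0,0],0.75]]'
python3 go.py .553 -.235 .024
python3 - <<'E'
from h import *
from workcell import grab_frame
a=grab_frame("scene")["img"][120:360,180:400]
cv2.imwrite("pics/s4.png",cv2.resize(a,None,fx=2.4,fy=2.4,interpolation=2))
E
```

```text
clock: 14.2
ee_pos: [0.549, -0.2386, 0.2389]
tool_rot: [-2.704, -1.598, 0.003]
contact_force: [0.0, 0.2, 0.4]
gripper_width: 0.75
gripper_force: 0.0
t 14.2 at [ 0.549  -0.2386  0.2389] q [-0.47  0.26  1.15 -0.    1.73  0.03] w 0.75 tool cm [ 0.53  0.21 21.49] tilt [-0.002 -0.    -1.   ] yaw [ 0.876 -0.482]
```

View pics/s4.png

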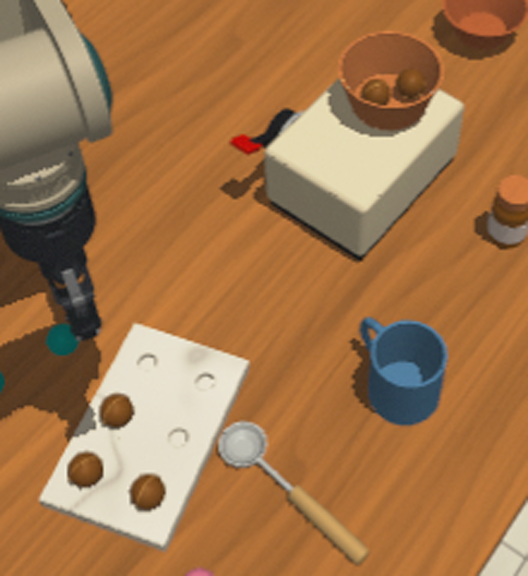

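Two walnuts are now in the hopper at crop (376,93) and (411,82). Three are left on the board at (117,410), (85,468) and (147,491). Next is B, at (117,410).

```bash
python3 -m creep '[[[0.5,0.2,3],[0,0,0],0.75],[[0,0,3.5],[0,0,0],0.75],[[0,0,3.5],[0,0,0],0.75],[[0,0,3.5],[0,0,0],0.75],[[0,0,3],[0,0,0],0.75],[[0,0,2],[0,0,0],0.75],[[0,0,1.9],[0,0,0],0.75],[[0,0,1],[0,0,0],0.75],[[0,0,0],[0,0,0],0.75],[[0,0,0],[0,0,0],0.4],[[0,0,0],[0,0,0],0.3],[[0,0,0],[0,0,0],0.3],[[0,0,0],[0,0,0],0.3],[[0,0,0],[0,0,0],0.3],[[0,0,-1],[0,0,0],0.3],[[0,0,-3],[0,0,0],0.3],[[0,0,-4],[0,0,0],0.3],[[0,0,-4],[0,0,0],0.3],[[0,0,-4],[0,0,0],0.3],[[0,0,-5],[0,0,0],0.3]]' 25
python3 go.py .573 .235 .165
```

```text
clock: 16.25
ee_pos: [0.5529, -0.231, 0.2363]
tool_rot: [-2.698, -1.602, 0.005]
contact_force: [0.2, 0.8, -0.2]
gripper_width: 0.399
gripper_force: 25.0
t 16.25 at [ 0.5529 -0.231   0.2363] q [-0.46  0.27  1.15 -0.    1.73  0.04] w 0.399 tool cm [ 41.88 -20.5    7.22] tilt [-0.005  0.002 -1.   ] yaw [ 0.878 -0.479]
```

```bash
python3 -m creep '[[[3,-1.46,0],[0,0,0],0.3],[[3,-1.46,0],[0,0,0],0.3],[[3,-1.46,0],[0,0,0],0.3],[[3,-1.46,0],[0,0,0],0.3],[[3,-1.46,0],[0,0,0],0.3],[[3,-1.46,0],[0,0,0],0.3],[[3,-1.46,0],[0,0,0],0.3],[[3,-1.46,0],[0,0,0],0.3],[[3,-1.46,0],[0,0,0],0.3],[[3,-1.46,0],[0,0,0],0.3],[[3,-1.46,0],[0,0,0],0.3],[[3,-1.46,0],[0,0,0],0.3],[[3,-1.46,0],[0,0,0],0.3],[[2.7,-1.46,0],[0,0,0],0.3],[[0,0,0],[0,0,0],0.3]]'
python3 -m creep '[[[0,0,2],[0,0,0],0.3],[[0,0,2.2],[0,0,0],0.3],[[0,0,2],[0,0,0],0.3],[[0,0,1],[0,0,0],0.3],[[0,0,0],[0,0,0],0.3],[[0,0,0],[0,0,0],0.62],[[0,0,0],[0,0,0],0.62],[[0,0,0],[0,0,0],0.62],[[0,0,-2],[0,0,0],0.62],[[0,0,-3],[0,0,0],0.62],[[0,0,-3],[0,0,0],0.5],[[0,0,0],[0,0,0],0.2]]'
python3 go.py .473 .089 .18
```

```text
clock: 17.75
ee_pos: [0.573, 0.2354, 0.2355]
tool_rot: [-2.697, -1.609, 0.004]
contact_force: [-0.7, -0.3, -0.7]
gripper_width: 0.401
gripper_force: 25.0
clock: 18.95
ee_pos: [0.5757, 0.2327, 0.2502]
tool_rot: [2.699, 1.603, 0.014]
contact_force: [-0.0, 0.2, 0.2]
gripper_width: 0.343
gripper_force: 0.0
t 18.95 at [0.5757 0.2327 0.2502] q [ 0.32  0.32  1.07 -0.    1.75  0.82] w 0.343 tool cm [-17.58  -2.19   6.89] tilt [ 0.009  0.003 -1.   ] yaw [ 0.878 -0.479]
```

```bash
python3 -m creep '[[[-2.7,-0.3,0],[0,0,0],0],[[-2.7,-0.3,0],[0,0,0],0],[[-2.7,-0.3,0],[0,0,0],0],[[-2.7,-0.3,0],[0,0,0],0],[[-2.7,-0.3,0],[0,0,0],0],[[-2.7,-0.3,0],[0,0,0],0],[[-2.6,-0.2,0],[0,0,0],0],[[0,0,2],[0,0,0],0],[[0,0,3],[0,0,0],0],[[0,0,3],[0,0,0],0],[[0,0,0],[0,0,0],0]]'
python3 go.py .468 .077 .12
python3 - <<'E'
from h import *
from workcell import grab_frame
f=grab_frame("scene");a=f["img"][110:350,180:400]
t=grab_frame("top")["img"][170:270,230:450]
cv2.imwrite("pics/s5.png",cv2.vconcat([cv2.resize(a,(440,350),interpolation=2),cv2.resize(t,(440,200),interpolation=2)]))
E
```

```text
clock: 20.05
ee_pos: [0.4644, 0.0765, 0.1598]
tool_rot: [-2.698, -1.602, 0.012]
contact_force: [0.8, 0.2, -0.4]
gripper_width: -0.0
gripper_force: 0.0
t 20.05 at [0.4644 0.0765 0.1598] q [ 0.08 -0.06  1.66 -0.    1.55  0.58] w -0.0 tool cm [0.24 0.32 3.98] tilt [-0.008 -0.001 -1.   ] yaw [ 0.878 -0.479]
```

View pics/s5.png

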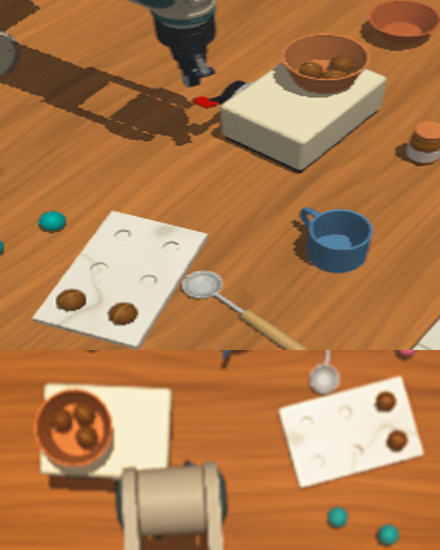

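The scene part (top) shows three walnuts in the hopper around (325,67), two left in their wells at (71,299) and (122,313), and the fingers above the red paddle at (205,101). Now I'll press.

```bash
python3 -m creep '[[[0.2,0.3,2],[0,0,0],0],[[0,0,2],[0,0,0],0],[[0,0,1],[0,0,0],0],[[0,0,1],[0,0,0],0],[[0,0,1],[0,0,0],0],[[0,0,1],[0,0,0],0],[[0,0,0],[0,0,0],0]]'
python3 go.py .468 .077 .046
```

```text
clock: 20.85
ee_pos: [0.4724, 0.0763, 0.0865]
tool_rot: [2.698, 1.602, 0.006]
contact_force: [0.7, -3.8, 6.9]
gripper_width: -0.0
gripper_force: 3.4
t 20.85 at [0.4724 0.0763 0.0865] q [ 0.08  0.02  1.73 -0.    1.39  0.58] w -0.0 tool cm [-0.15 -0.44  4.04] tilt [ 0.005 -0.002 -1.   ] yaw [ 0.878 -0.479]
```

```bash
python3 -m creep '[[[0,-0.2,0.7],[0,0,0],0],[[0,0,0.7],[0,0,0],0],[[0,0,0.7],[0,0,0],0],[[0,0,0.7],[0,0,0],0],[[0,0,0.5],[0,0,0],0],[[0,0,0],[0,0,0],0],[[0,0,0],[0,0,0],0]]'
python3 go.py .468 .077 .046
```

```text
clock: 21.55
ee_pos: [0.472, 0.0782, 0.055]
tool_rot: [2.698, 1.602, 0.012]
contact_force: [1.9, -1.4, 7.0]
gripper_width: -0.002
gripper_force: 3.7
t 21.55 at [0.472  0.0782 0.055 ] q [ 0.09  0.05  1.76 -0.    1.32  0.59] w -0.002 tool cm [-0.3 -0.3  0.9] tilt [ 0.009  0.    -1.   ] yaw [ 0.878 -0.479]
```

```bash
python3 -m creep '[[[0,0,0.4],[0,0,0],0],[[0,0,0.4],[0,0,0],0],[[0,0,0.2],[0,0,0],0],[[0,0,0],[0,0,0],0],[[0,0,0],[0,0,0],0]]'
python3 go.py .468 .077 .046
```

```text
clock: 22.05
ee_pos: [0.472, 0.0786, 0.0455]
tool_rot: [2.698, 1.603, 0.012]
contact_force: [0.6, 1.1, 12.2]
gripper_width: -0.001
gripper_force: 4.9
t 22.05 at [0.472  0.0786 0.0455] q [0.09 0.07 1.77 0.   1.3  0.59] w -0.001 tool cm [-0.33 -0.27 -0.05] tilt [ 0.008  0.001 -1.   ] yaw [ 0.878 -0.478]
```

```bash
python3 -m creep '[[[0,0,0.2],[0,0,0],0],[[0,0,0.1],[0,0,0],0],[[0,0,0],[0,0,0],0],[[0,0,0],[0,0,0],0],[[0,0,0],[0,0,0],0],[[0,0,0],[0,0,0],0],[[0,0,0],[0,0,0],0],[[0,0,0],[0,0,0],0],[[0,0,0],[0,0,0],0],[[0,0,0],[0,0,0],0],[[0,0,0],[0,0,0],0],[[0,0,0],[0,0,0],0],[[0,0,0],[0,0,0],0],[[0,0,0],[0,0,0],0]]'
python3 go.py .468 .077 .046
python3 - <<'E'
from h import *
from workcell import grab_frame
a=grab_frame("scene")["img"][120:240,240:400]
cv2.imwrite("pics/s6.png",cv2.resize(a,None,fx=4,fy=4,interpolation=2))
E
```

```text
clock: 23.45
ee_pos: [0.4722, 0.0785, 0.043]
tool_rot: [2.698, 1.602, 0.013]
contact_force: [-2.3, 0.5, 15.2]
gripper_width: -0.003
gripper_force: 6.6
t 23.45 at [0.4722 0.0785 0.043 ] q [0.09 0.07 1.77 0.   1.29 0.59] w -0.003 tool cm [-0.33 -0.29 -0.3 ] tilt [ 0.009  0.001 -1.   ] yaw [ 0.878 -0.478]
```

View pics/s6.png

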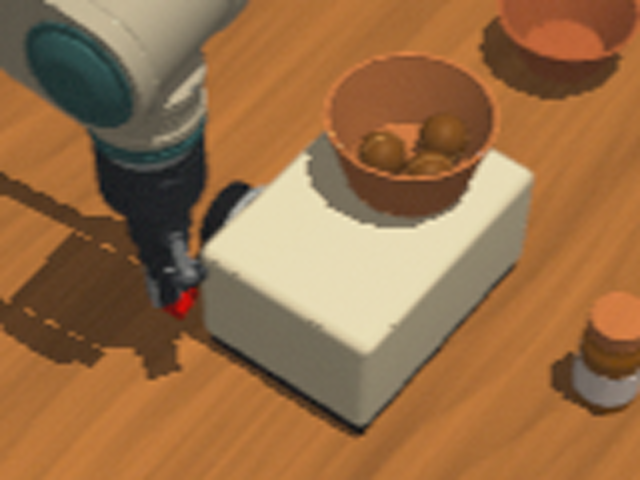

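The fingertips hold the red paddle down at crop (180,303), at z = 43 mm with 15 N. The three walnuts lie in the hopper around (425,150). I'll hand in.

```bash
python3 -c "from workcell import finish_job; print(finish_job())"
```

```text
the job is handed in; nothing more can be done
None
```

I handed the job in at about 23.5 s, with three walnuts in the hopper, two left in their wells, and the fingers holding the paddle at the third click with about 15 N; no verdict came back.

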